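# Snap the battery pack into its charging dock

### The job

Swing the amber guard of the sloping charging dock all the way back, past its balance point, so that it stays open on its own. Then take the white and blue battery pack from the worktop and press it squarely down between the dock's two spring clips until they snap over its ends and it lies flat on the bed. Let go, leave the guard open, and do not push the other things about.

Things in the scene. Friction and masses are not known exactly. Their poses are not given: they have to be found in the camera images.
- dock: Fixed grey wedge-shaped charging dock, 84 mm deep (x), 140 mm wide (y), 66 mm high at the back. Origin: under its middle, on the worktop; its low front edge faces its own -x, which looks to the robot's left and a little back towards it (yaw -1.4 to -0.9); z up. Its place and yaw differ between runs.
- bay: The dock's sloping bed, fixed to it. Origin: middle of the bed's surface, 45 mm above the worktop. z: out of the bed, leaning 35 deg from vertical to the dock's front; x: uphill; y: level, from clip to clip. The seated pack has its origin here, y along bay y (either way round), z along bay z. Four 7 mm high guide stubs at y +-21 to 33 mm leave 31 mm between them in x; else bare, x -47 to +36 mm.
- clip_far (a joint): Spring clip on the side away from the robot, a steel leaf 16 mm wide at bay y = +48.5 mm, 34 mm high, with an inward bump 20 mm above the bed. Rad: 0 = at rest, grows outward. About 0.19 at the pack's widest part, 0.06 once snapped over the seated pack's end. Both clips together need 6 to 12 N of push along -bay z.
- clip_near (a joint): The same clip on the side near the robot, at bay y = -48.5 mm; same values.
- hood (a joint): Amber see-through guard, a bent plate 128 mm wide over the bay, 46 mm above the bed, hinged along bay y at the slope's upper edge; 80 g. Rad: 0 = shut (start), grows as the front swings up and back; open stop at 1.85, where it is clear of the bay. It balances at about 1.35: below, it falls shut; above, it falls on to the open stop.
- hood_tab (a point): Centre of the guard's orange thumb tab: an upright disc, 24 mm in diameter, 10 mm thick (along bay y), on a neck 25 mm before the guard's front edge. Guard shut: about 49 mm above the worktop, in front of the dock. Pinched along bay y it turns between the fingers as they carry it round the hinge.
- hood_hinge (a point): A point on the guard's hinge axis (the axis is along bay y), in the middle of the guard's width; the tab moves round it at a radius of 103 mm.
- pack: Loose battery pack, white with blue ends, about 0.1 kg: 26 mm wide (x), 92 mm long (y), 24 mm high. Origin: centre of its underside. Flat sides (facing +-x) over y = +-38 mm. Both ends chamfered alike: half length 37 mm at the underside, 46 mm at 11 to 14 mm height, 40 mm at the top. Starts flat on the worktop, right way up, to the left or right.
- mouse: Bystander: black computer mouse, 106x61x38 mm. Origin under its middle. Leave it alone.
- jar_a: Bystander: small white jar with a red band, 39 mm wide, 38 mm high. Origin under its middle. Leave it alone.
- jar_b: Bystander: small jar with a blue band and beige lid, 39 mm wide, 38 mm high. Origin under its middle. Leave it alone.
- cup_a: Bystander: pink dish, 39 mm wide, 25 mm high. Origin under its middle. Leave it alone.
- spool_a: Bystander: magenta spool, 39 mm wide, 14 mm high. Origin under its middle. Leave it alone.
- plier_a: Bystander: steel pliers lying flat, 122x35x9 mm. Origin under its middle. Leave it alone.
- block_purple: Bystander: purple notched block, 16x68x19 mm. Origin under its middle. Leave it alone.

How it is judged:
By the outcome, as a careful person would: the job done as asked, in the order asked, and still so for the second after the job is handed in, with the robot touching nothing.
It also fails if it takes over 51 s, if anything falls off the work surface, if the arm or the gripper's body presses on something with over 40 N, if the wrist force passes 120 N, or if a joint passes its speed limit or range.

### The arm

A 6-joint arm with a two-finger parallel gripper is mounted at the origin on a cart in front of the work surface, level with it; the furniture and walls round the work are solid. World frame = base frame: x ahead of the robot, y to its left, z up, the work surface at z = 0. Lengths are in m, angles in rad, forces in N, time in s.
With the tool pointing down it reaches from about 0.3 to 0.775 m from the base axis. Payload 14.6 kg.
Tool frame: the origin (TCP) lies midway between the tips of the shut fingers; the grasp point (between the pads) lies 19 mm behind it; z points along the fingers, y is the line along which they close (so a half turn about z gives the same grasp; the last joint's range is limited). The gripper opens to 94 mm and grips with 3 to 60 N. Pads are 16 mm wide; open, the fingers measure 119 mm over their backs; the gripper's body (75 mm by 177 mm) begins 78 mm behind the grasp point.
Start: joints at [1.085, 0.3, 1.521, -0, 1.321, -0.067], TCP at [0.224, 0.502, 0.205] pointing down, gripper open.
Joint ranges: [-3.03, 3.03], [-0.79, 2.21], [0.23, 2.52], [-1.04, 4.18], [0, 3.07], [-2.55, 2.55]. Speed limits (rad/s): [2.22, 2.22, 2.57, 3.14, 3.14, 3.14].

### API

Orientations are given as a unit quaternion [w, x, y, z].
In Python, from workcell import robot gives the robot as it stands.
- The arm moves only by the tool jog_arm, never from a script. Its argument "commands" is a list of rows, each an object of numbers: "dx", "dy", "dz": the shift along the tool's x, y, z in cm; "wx", "wy", "wz": the turn, a rotation vector about the tool's x, y, z in rad; "claw": the closure, from 0 (fully open) to 1 (shut). In form: [{"dx": .., "dy": .., "dz": .., "wx": .., "wy": .., "wz": .., "claw": ..}, ...]. A call has 1 to 12 rows; each row is the pose to reach, as a shift and turn from the pose commanded when the call began, along the tool's axes at that moment; what a row does not reach only later rows make up. A row lasts 1/10 s, in which the tool goes at most 50 mm and 8.59 degrees, less where a joint would pass 70% of its speed; a pose out of reach is approached as far as the arm can. A call with a gripper value outside its range is refused whole. The fingers move at their own pace and stop on an object; the grip force is fixed at half the most. Time passes only in rows, so rows that repeat a pose let the fingers close. It gives the time, the measured TCP pose, the force, the opening and the grip force at its end, in the units of the state.
- robot.state(): the state, without advancing time (a new reading comes with each control period).
- robot.read_camera(name): name is "scene" or "side" or "wrist"; returns the picture (384x512x3 uint8, red, green, blue); there is no depth.
- robot.calibration(name): a dict with "fx", "fy", "cx", "cy" (pixels), "extrinsics" (4x4, takes a point from camera to world coordinates). Camera axes: x right, y down, z forward; pixel columns grow to the right and rows downward; lengths in m; the calibration is good to about 2 mm. A picture is of the moment at which its call begins: read the wrist's pose just before it. calibration takes no time and is no camera call; for the wrist camera it gives the pose at the moment of the call.
- robot.hand_in(): hands the job in; it is judged then, once.
The state is a dict: "time": time; "q": joint angles; "qd": joint speeds; "effort": joint torques, N m; "position": TCP position; "ee_rot": TCP orientation; "ft_force": force on the tool from outside, world axes, zero at the start; "wrist_torque": the same for the moment, N m; "finger_gap": finger opening in m; "finger_force": force on a finger pad.
Only numpy, scipy, OpenCV 4.12 (cv2) and the standard library are available. Lean on these libraries where they do the work, as an engineer would, in place of code of your own. Each camera call takes 0.05 s, during which the arm holds its last target. There are 200 camera calls.

## Working session

There is one attempt and no reset: what is moved stays moved. The work goes in short steps, Python scripts to look and compute and a tool call to move; the robot and the scene stay as the last step left them, time stands still between calls to the robot, and variables do not carry over. Pictures are saved under pics/ and viewed, at most 10 in all, crops included, and the job is handed in when it is done.

Besides the shell and the picture viewer there is one more tool, called after "Call:" as a command line: name --argument value ..., lists and objects as JSON in quotes. jog_arm: Moves the arm, as the interface text tells. Its arguments: {"type":"object","properties":{"commands":{"type":"array","items":{"type":"object","properties":{"dx":{"type":"number"},"dy":{"type":"number"},"dz":{"type":"number"},"wx":{"type":"number"},"wy":{"type":"number"},"wz":{"type":"number"},"claw":{"type":"number"}}}}},"required":["commands"]}

```bash
ls; mkdir -p pics; cat > h.py <<'E'
import numpy as np, cv2
from workcell import robot
from scipy.spatial.transform import Rotation as R
def cal(n):
    c=robot.calibration(n); K=np.array([[c['fx'],0,c['cx']],[0,c['fy'],c['cy']],[0,0,1]]); return K,np.array(c['extrinsics'])
def ray(n,uv,c=None):
    K,T=c or cal(n); d=np.linalg.inv(K)@[uv[0],uv[1],1]; return T[:3,3],T[:3,:3]@d/np.linalg.norm(d)
def onplane(n,uv,z,c=None):
    o,d=ray(n,uv,c); return o+d*(z-o[2])/d[2]
def tri(rays):
    A=np.zeros((3,3));b=np.zeros(3)
    for o,d in rays:
        P=np.eye(3)-np.outer(d,d);A+=P;b+=P@o
    p=np.linalg.solve(A,b); return p,[np.linalg.norm((np.eye(3)-np.outer(d,d))@(p-o)) for o,d in rays]
def proj(n,p,c=None):
    K,T=c or cal(n); q=K@(T[:3,:3].T@(np.asarray(p)-T[:3,3])); return q[:2]/q[2]
def tool():
    s=robot.state(); w=s['ee_rot']; return np.array(s['position']),R.from_quat([w[1],w[2],w[3],w[0]])
def save(n,f):
    im=robot.read_camera(n); cv2.imwrite('pics/'+f,im[:,:,::-1]); return im
E
python3 - <<'E'
from h import *
a=save('scene','s0.png');b=save('side','d0.png');c=save('wrist','w0.png')
for n in('scene','side','wrist'):
    K,T=cal(n);print(n,K[0,0],K[:2,2],T.round(3).tolist())
print(robot.state())
cv2.imwrite('pics/both.png',cv2.resize(np.vstack([np.hstack([a,b]),np.hstack([c,c*0])])[:,:,::-1],(800,600)))
E
```

```text
pics
scene 407.88723987540726 [249.81919984 186.67819787] [[-0.876, -0.372, 0.306, 0.264], [-0.482, 0.675, -0.56, 0.586], [0.002, -0.638, -0.77, 0.739], [0.0, 0.0, 0.0, 1.0]]
side 475.1374561937014 [262.61541931 194.20931378] [[0.846, -0.232, 0.48, 0.007], [-0.533, -0.335, 0.777, -0.68], [-0.019, -0.913, -0.407, 0.503], [0.0, 0.0, 0.0, 1.0]]
wrist 309.43850205678433 [249.98646175 194.71498859] [[0.407, 0.888, 0.215, 0.162], [0.913, -0.396, -0.097, 0.53], [-0.001, 0.236, -0.972, 0.384], [0.0, 0.0, 0.0, 1.0]]
{'time': 0.15, 'q': array([ 1.08539610e+00,  3.00323050e-01,  1.52140435e+00,  2.03999806e-05,
        1.32068315e+00, -6.65643158e-02]), 'qd': array([-0.00104264, -0.00201688, -0.00191919,  0.00144224,  0.00030204,
       -0.00071651]), 'effort': array([ 3.26456520e-04, -5.31964123e+01, -3.52816522e+01,  7.08180363e-02,
        2.35828041e-02, -3.98238421e-05]), 'position': array([0.22357845, 0.50230768, 0.2050423 ]), 'ee_rot': array([-1.20943283e-04,  2.07893062e-01,  9.78151475e-01, -3.90781760e-04]), 'ft_force': array([ 0.10152122, -0.49327361,  0.34874086]), 'wrist_torque': array([ 0.0417118 , -0.04583661, -0.0092675 ]), 'finger_force': 0.0, 'finger_gap': 0.09369591564995239}
```

View pics/both.png

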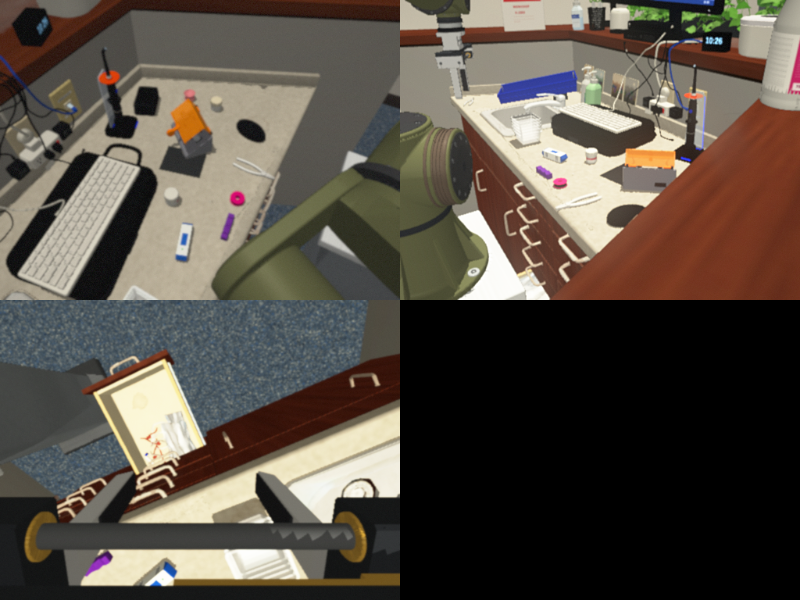

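The scene view shows the dock near full-res (240,165), with its guard and tab. The pack is near (236,310) in scene and (200,200) in side. Next I'll zoom in on both.

```bash
python3 - <<'E'
import cv2,numpy as np
a=cv2.imread('pics/s0.png');b=cv2.imread('pics/d0.png')
def z(i,x,y,w,h): return cv2.resize(i[y:y+h,x:x+w],(400,300),interpolation=cv2.INTER_CUBIC)
cv2.imwrite('pics/z0.png',np.vstack([np.hstack([z(a,195,110,100,75),z(b,270,175,100,75)]),np.hstack([z(a,196,270,80,60),z(b,170,180,80,60)])]))
E
```

```text
(no output)
```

View pics/z0.png

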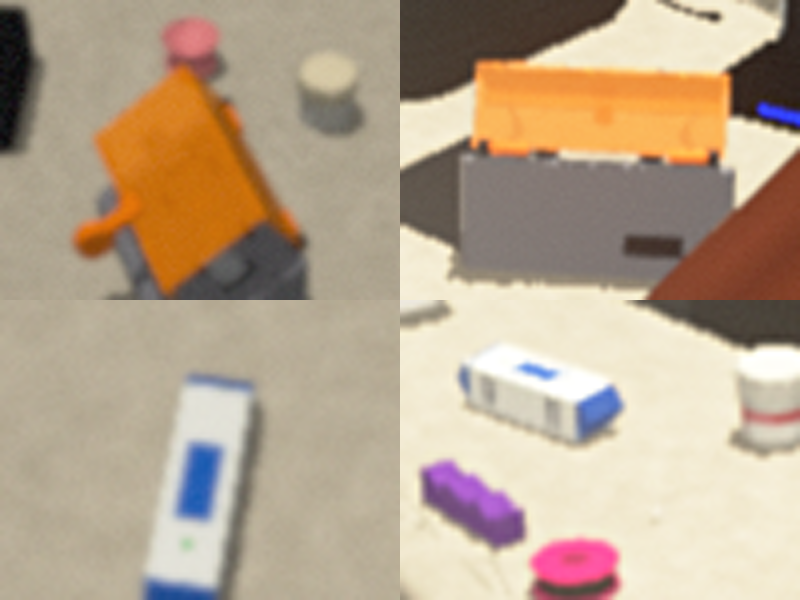

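Top-left shows the guard with the tab centre at about (218,169.5) in the scene image. Top-right shows the dock's back top edge running from (285,213.7) to (353.7,217) in the side image. The pack lies clear of the other things.

```bash
python3 - <<'E'
from h import *
print('tab',onplane('scene',(218.2,169.5),.049))
e=[onplane('side',p,.066) for p in((285,213.7),(353.7,217))];d=e[1]-e[0];print('edge',e,np.linalg.norm(d),np.arctan2(d[1],d[0]))
print('bot',onplane('side',(284.5,243.7),0))
a=cv2.imread('pics/s0.png');hsv=cv2.cvtColor(a,cv2.COLOR_BGR2HSV)
m=((hsv[...,0]>100)&(hsv[...,0]<128)&(hsv[...,1]>120)).astype(np.uint8);m[:260]=0
n,l,s,c=cv2.connectedComponentsWithStats(m)
for i in range(1,n):
    if s[i,4]>6: print(s[i],c[i],onplane('scene',c[i],.02))
E
```

```text
tab [0.62567847 0.07499243 0.049     ]
edge [array([0.50713809, 0.04422482, 0.066     ]), array([ 0.61316291, -0.04649627,  0.066     ])] 0.13954059536539468 -0.7077702207631464
bot [0.50124092 0.03752257 0.        ]
[232 299   8  14  72] [235.34722222 305.80555556] [0.43585131 0.32626325 0.02      ]
[226 327  13   7  71] [231.90140845 329.91549296] [0.41879214 0.36788516 0.02      ]
```

```bash
python3 - <<'E'
from h import *
p,r=tool();K,T=cal('wrist')
print(r.as_matrix().round(3).tolist(),'cam in tool',r.inv().apply(T[:3,3]-p).round(4),'look',r.inv().apply(T[:3,2]).round(3))
print('tcp in side',proj('side',p),'tcp in wrist',proj('wrist',p))
s,d=cal('scene'),cal('side')
# pack check in both views: label centre (zoomed side (538,370))
q=(170+138/5,180+70/5);print('label side',onplane('side',q,.024),'scene',onplane('scene',(235.3,305.8),.024))
print(tri([ray('side',q),ray('scene',(235.3,305.8))]))
# tool yaw options
for y in(-.708,-.708+np.pi):
    Z=np.array([0,0,-1.]);Y=np.array([np.cos(y),np.sin(y),0]);M=np.c_[np.cross(Y,Z),Y,Z]
    print(y,'rotvec tool',(r.inv()*R.from_matrix(M)).as_rotvec().round(3),'shift to tab cm',(r.inv().apply(np.array([.626,.075,.2])-p)*100).round(1))
E
```

```text
[[-0.914, 0.407, -0.0], [0.407, 0.914, -0.001], [0.0, -0.001, -1.0]] cam in tool [ 6.770e-02  1.000e-04 -1.786e-01] look [-0.236 -0.     0.972]
tcp in side [ 79.70587751 121.63736376] tcp in wrist [249.88570182 233.44253188]
label side [0.43830416 0.32753546 0.024     ] scene [0.43497856 0.32774004 0.024     ]
(array([0.43654558, 0.3271439 , 0.0238898 ]), [np.float64(0.0015528061288791395), np.float64(0.0015528061288792535)])
-0.708 rotvec tool [-1.00e-03  1.00e-03  1.86e+00] shift to tab cm [-54.1 -22.7   0.5]
2.433592653589793 rotvec tool [-1.000e-03 -1.000e-03 -1.282e+00] shift to tab cm [-54.1 -22.7   0.5]
```

```bash
cat >> h.py <<'E'
def go(pos,yvec=None,zvec=(0,0,-1.),from_=None):
    "rows numbers from current pose; pos = TCP; yvec = tool y"
    p,r=from_ or tool(); print('shift cm',(r.inv().apply(np.array(pos)-p)*100).round(2))
    if yvec is not None:
        Z=np.array(zvec)/np.linalg.norm(zvec);Y=np.array(yvec,float);Y-=Z*(Y@Z);Y/=np.linalg.norm(Y)
        print('turn',(r.inv()*R.from_matrix(np.c_[np.cross(Y,Z),Y,Z])).as_rotvec().round(3))
E
python3 - <<'E'
from h import *
go((.527,-.038,.26),(np.cos(.708),-np.sin(.708),0))
E
```

```text
shift cm [-49.69 -37.02  -5.47]
turn [-1.00e-03  1.00e-03  1.86e+00]
```

Call:
jog_arm --commands '[{"dx":-5,"dy":-2,"dz":-3,"wz":0.15},{"dx":-10,"dy":-6,"dz":-5.5,"wz":0.3},{"dx":-14,"dy":-10,"dz":-5.5,"wz":0.45},{"dx":-18,"dy":-13,"dz":-5.5,"wz":0.6},{"dx":-22,"dy":-16,"dz":-5.5,"wz":0.75},{"dx":-26,"dy":-19,"dz":-5.5,"wz":0.9},{"dx":-30,"dy":-22,"dz":-5.5,"wz":1.05},{"dx":-34,"dy":-25,"dz":-5.5,"wz":1.2},{"dx":-38,"dy":-28,"dz":-5.5,"wz":1.35},{"dx":-42,"dy":-31,"dz":-5.5,"wz":1.5},{"dx":-46,"dy":-34,"dz":-5.5,"wz":1.65},{"dx":-49.7,"dy":-37,"dz":-5.5,"wz":1.8}]'

```text
invalid input
```

Call:
jog_arm --commands '[{"wz":0.06},{"wz":0.06},{"wz":0.06},{"wz":0.06}]'

```text
invalid input
```

```bash
python3 - <<'E'
from h import *
s=robot.state();print(s['time'],s['position'],s['q'].round(2),s['ft_force'])
K,T=cal('wrist');np.savez('w1.npz',K=K,T=T)
a=save('wrist','w1.png');cv2.imwrite('pics/w1b.png',cv2.resize(a[:300,:,::-1],(800,469),interpolation=cv2.INTER_CUBIC))
E
```

```text
0.15 [0.22357845 0.50230768 0.2050423 ] [ 1.09  0.3   1.52  0.    1.32 -0.07] [ 0.10152122 -0.49327361  0.34874086]
```

View pics/w1b.png

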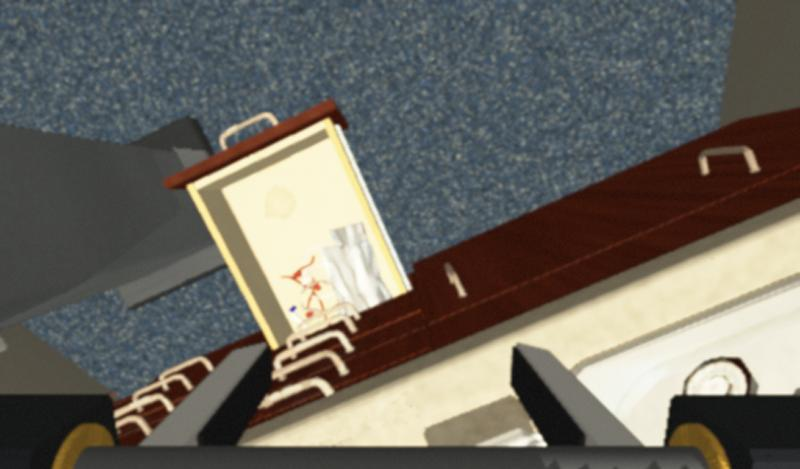

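The arm hasn't moved: the call was refused, and this picture shows the start view again. I'll send full rows.

Call:
jog_arm --commands '[{"dx":-5,"dy":-2,"dz":-3,"wx":0,"wy":0,"wz":0.15,"claw":0},{"dx":-10,"dy":-6,"dz":-5.5,"wx":0,"wy":0,"wz":0.3,"claw":0},{"dx":-14,"dy":-10,"dz":-5.5,"wx":0,"wy":0,"wz":0.45,"claw":0},{"dx":-18,"dy":-13,"dz":-5.5,"wx":0,"wy":0,"wz":0.6,"claw":0},{"dx":-22,"dy":-16,"dz":-5.5,"wx":0,"wy":0,"wz":0.75,"claw":0},{"dx":-26,"dy":-19,"dz":-5.5,"wx":0,"wy":0,"wz":0.9,"claw":0},{"dx":-30,"dy":-22,"dz":-5.5,"wx":0,"wy":0,"wz":1.05,"claw":0},{"dx":-34,"dy":-25,"dz":-5.5,"wx":0,"wy":0,"wz":1.2,"claw":0},{"dx":-38,"dy":-28,"dz":-5.5,"wx":0,"wy":0,"wz":1.35,"claw":0},{"dx":-42,"dy":-31,"dz":-5.5,"wx":0,"wy":0,"wz":1.5,"claw":0},{"dx":-46,"dy":-34,"dz":-5.5,"wx":0,"wy":0,"wz":1.65,"claw":0},{"dx":-49.7,"dy":-37,"dz":-5.5,"wx":0,"wy":0,"wz":1.8,"claw":0}]'

```text
time: 1.4
position: [0.5129, -0.0114, 0.2605]
ee_rot: [0.0, 0.897, 0.442, 0.0]
ft_force: [0.6, 1.1, 0.4]
finger_gap: 0.094
finger_force: 0.0
```

Call:
jog_arm --commands '[{"dx":-1,"dy":1,"dz":0,"wx":0,"wy":0,"wz":0.06,"claw":0},{"dx":-1,"dy":1,"dz":0,"wx":0,"wy":0,"wz":0.06,"claw":0},{"dx":-1,"dy":1,"dz":0,"wx":0,"wy":0,"wz":0.06,"claw":0}]'

```text
time: 1.7
position: [0.514, -0.0229, 0.2603]
ee_rot: [-0.0, 0.908, 0.419, -0.0]
ft_force: [-0.6, -0.5, 0.0]
finger_gap: 0.0942
finger_force: 0.0
```

```bash
python3 - <<'E'
from h import *
s=robot.state();print(s['time'],s['position'],s['q'].round(2),s['ft_force'])
K,T=cal('wrist');np.savez('w1.npz',K=K,T=T)
a=save('wrist','w1.png');cv2.imwrite('pics/w1b.png',cv2.resize(a[:300,:,::-1],(800,469),interpolation=cv2.INTER_CUBIC))
E
```

```text
1.7 [ 0.51396855 -0.02292906  0.2603237 ] [-0.12  0.18  1.54  0.    1.42  0.59] [-0.59547793 -0.46410556  0.00813828]
```

View pics/w1b.png

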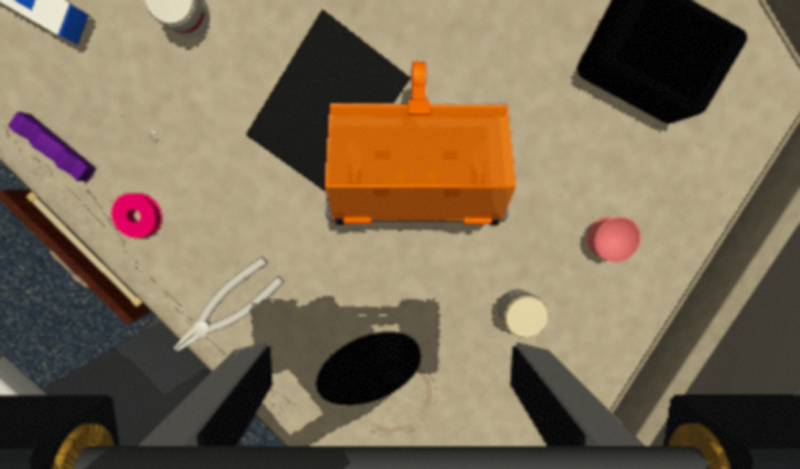

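Wrist view, with the display scaled 1.5625×: the tab is seen edge-on at (418,74). The guard's front edge runs from (330,104) to (507,105), the bend from (327,186) to (514,187), and the hinge lugs sit at y≈220, x 357 and 478.

```bash
python3 - <<'E'
from h import *
z=np.load('w1.npz');c=(z['K'],z['T']);k=1.5625
print('tab',tri([ray('wrist',(418.5/k,74/k),c),ray('scene',(218.2,169.5))]))
f=lambda u,v,h:onplane('wrist',(u/k,v/k),h,c)
for n,a,b,h in(('front edge',(330,104),(507,104.5),.066),('bend',(327,186.5),(514,187),.104),('lugs',(343,220),(490,220),.068)):
    A,B=f(*a,h),f(*b,h);d=B-A;print(n,((A+B)/2).round(4),np.linalg.norm(d).round(4),np.arctan2(d[1],d[0]).round(3))
E
```

```text
tab (array([0.62579969, 0.07678157, 0.05107814]), [np.float64(0.0011896028750664341), np.float64(0.0011896028750666987)])
front edge [0.6114 0.0599 0.066 ] 0.1277 -0.71
bend [0.5738 0.0159 0.104 ] 0.1259 -0.71
lugs [ 0.5575 -0.0023  0.068 ] 0.1113 -0.707
```

Call:
jog_arm --commands '[{"dx":5,"dy":0.7,"dz":0,"wx":0,"wy":0,"wz":0,"claw":0.4},{"dx":10,"dy":1.4,"dz":2,"wx":0,"wy":0,"wz":0,"claw":0.4},{"dx":14.8,"dy":2.1,"dz":5,"wx":0,"wy":0,"wz":0,"claw":0.4},{"dx":14.8,"dy":2.1,"dz":9,"wx":0,"wy":0,"wz":0,"claw":0.4},{"dx":14.8,"dy":2.1,"dz":12,"wx":0,"wy":0,"wz":0,"claw":0.4},{"dx":14.8,"dy":2.1,"dz":12,"wx":0,"wy":0,"wz":0,"claw":0.4},{"dx":14.8,"dy":2.1,"dz":12,"wx":0,"wy":0,"wz":0,"claw":0.4}]'

```text
time: 2.45
position: [0.6264, 0.0763, 0.1418]
ee_rot: [0.0, 0.908, 0.419, 0.0]
ft_force: [-0.3, -0.7, 1.4]
finger_gap: 0.0565
finger_force: 0.0
```

```bash
python3 - <<'E'
from h import *
print(robot.state()['finger_gap'],tool()[0]);go((.626,.0765,.033),(np.cos(.71),-np.sin(.71),0))
E
```

```text
0.056486180618738724 [0.6263983  0.0763432  0.14184292]
shift cm [-0.02 -0.05 10.88]
turn [ 0.001 -0.001  0.004]
```

Call:
jog_arm --commands '[{"dx":0,"dy":0,"dz":4,"wx":0,"wy":0,"wz":0,"claw":0.4},{"dx":0,"dy":0,"dz":8,"wx":0,"wy":0,"wz":0,"claw":0.4},{"dx":0,"dy":0,"dz":10.8,"wx":0,"wy":0,"wz":0,"claw":0.4},{"dx":0,"dy":0,"dz":10.8,"wx":0,"wy":0,"wz":0,"claw":0.6},{"dx":0,"dy":0,"dz":10.8,"wx":0,"wy":0,"wz":0,"claw":1},{"dx":0,"dy":0,"dz":10.8,"wx":0,"wy":0,"wz":0,"claw":1},{"dx":0,"dy":0,"dz":10.8,"wx":0,"wy":0,"wz":0,"claw":1},{"dx":0,"dy":0,"dz":10.8,"wx":0,"wy":0,"wz":0,"claw":1},{"dx":0,"dy":0,"dz":10.8,"wx":0,"wy":0,"wz":0,"claw":1},{"dx":0,"dy":0,"dz":10.8,"wx":0,"wy":0,"wz":0,"claw":1}]'

```text
time: 3.45
position: [0.6255, 0.0765, 0.033]
ee_rot: [-0.001, 0.908, 0.418, -0.001]
ft_force: [-10.5, 7.0, 7.7]
finger_gap: 0.0101
finger_force: 30.0
```

Call:
jog_arm --commands '[{"dx":0.2,"dy":-0.1,"dz":-2.05,"wx":0,"wy":0,"wz":0,"claw":1},{"dx":0,"dy":-0.1,"dz":-4.1,"wx":0,"wy":0,"wz":0,"claw":1},{"dx":-0.65,"dy":-0.1,"dz":-6.05,"wx":0,"wy":0,"wz":0,"claw":1},{"dx":-1.65,"dy":-0.1,"dz":-7.85,"wx":0,"wy":0,"wz":0,"claw":1},{"dx":-2.95,"dy":-0.1,"dz":-9.4,"wx":0,"wy":0,"wz":0,"claw":1},{"dx":-4.6,"dy":-0.1,"dz":-10.7,"wx":0,"wy":0,"wz":0,"claw":1}]'

```text
time: 4.05
position: [0.5949, 0.0415, 0.1397]
ee_rot: [-0.001, 0.908, 0.418, -0.0]
ft_force: [-1.9, 0.6, -6.5]
finger_gap: 0.0097
finger_force: 30.0
```

Call:
jog_arm --commands '[{"dx":-0.9,"dy":0,"dz":-0.5,"wx":0,"wy":0,"wz":0,"claw":1},{"dx":-1.85,"dy":0,"dz":-0.9,"wx":0,"wy":0,"wz":0,"claw":1},{"dx":-2.8,"dy":0,"dz":-1.2,"wx":0,"wy":0,"wz":0,"claw":1},{"dx":-3.8,"dy":0,"dz":-1.45,"wx":0,"wy":0,"wz":0,"claw":1},{"dx":-4.8,"dy":0,"dz":-1.55,"wx":0,"wy":0,"wz":0,"claw":1},{"dx":-4.8,"dy":0,"dz":-1.55,"wx":0,"wy":0,"wz":0,"claw":1}]'

```text
time: 4.65
position: [0.5636, 0.0049, 0.1552]
ee_rot: [-0.001, 0.908, 0.418, -0.0]
ft_force: [-4.4, 5.4, 1.9]
finger_gap: 0.0095
finger_force: 30.2
```

Call:
jog_arm --commands '[{"dx":0,"dy":0,"dz":0,"wx":0,"wy":0,"wz":0,"claw":0.6},{"dx":0,"dy":0,"dz":0,"wx":0,"wy":0,"wz":0,"claw":0.6},{"dx":0,"dy":0,"dz":0,"wx":0,"wy":0,"wz":0,"claw":0.6},{"dx":0,"dy":0,"dz":-3,"wx":0,"wy":0,"wz":0,"claw":0.4},{"dx":0,"dy":0,"dz":-6,"wx":0,"wy":0,"wz":0,"claw":0.2},{"dx":0,"dy":0,"dz":-9,"wx":0,"wy":0,"wz":0,"claw":0.2},{"dx":0,"dy":0,"dz":-11,"wx":0,"wy":0,"wz":0,"claw":0.2}]'

```text
time: 5.35
position: [0.5648, 0.0046, 0.2672]
ee_rot: [0.001, 0.908, 0.418, 0.001]
ft_force: [0.4, 0.1, -0.5]
finger_gap: 0.0627
finger_force: 0.0
```

```bash
python3 - <<'E'
from h import *
a=cv2.imread('pics/s0.png');hsv=cv2.cvtColor(a,cv2.COLOR_BGR2HSV)
m=((hsv[...,1]<60)&(hsv[...,2]>190)|((hsv[...,0]>100)&(hsv[...,0]<128)&(hsv[...,1]>120))).astype(np.uint8)
m[:280]=0;m[345:]=0;m[:,:205]=0;m[:,265:]=0
m=cv2.morphologyEx(m,cv2.MORPH_OPEN,np.ones((2,2)))
cs,_=cv2.findContours(m,0,2);c=max(cs,key=cv2.contourArea);r=cv2.minAreaRect(c);print(r,cv2.contourArea(c))
B=cv2.boxPoints(r);P=np.array([onplane('scene',b,.02) for b in B]);print(P.round(4),P.mean(0))
a=save('scene','s1.png');b=save('side','d1.png')
w=cv2.imread('pics/s0.png');w2=cv2.drawContours(w.copy(),[np.intp(B)],0,(0,0,255),1)
z=lambda i,x,y,w,h:cv2.resize(i[y:y+h,x:x+w],(400,300),interpolation=cv2.INTER_CUBIC)
cv2.imwrite('pics/z1.png',np.vstack([np.hstack([z(a[:,:,::-1],180,85,120,90),z(b[:,:,::-1],250,125,160,120)]),np.hstack([z(w2,190,275,80,60),z(a[:,:,::-1],190,275,80,60)])]))
E
```

```text
((234.6035919189453, 310.6114196777344), (15.8470458984375, 46.047142028808594), 9.211027145385742) 578.0
[[0.4305 0.3787 0.02  ]
 [0.4631 0.2977 0.02  ]
 [0.4345 0.2879 0.02  ]
 [0.404  0.3692 0.02  ]] [0.43304483 0.33338321 0.02      ]
```

View pics/z1.png

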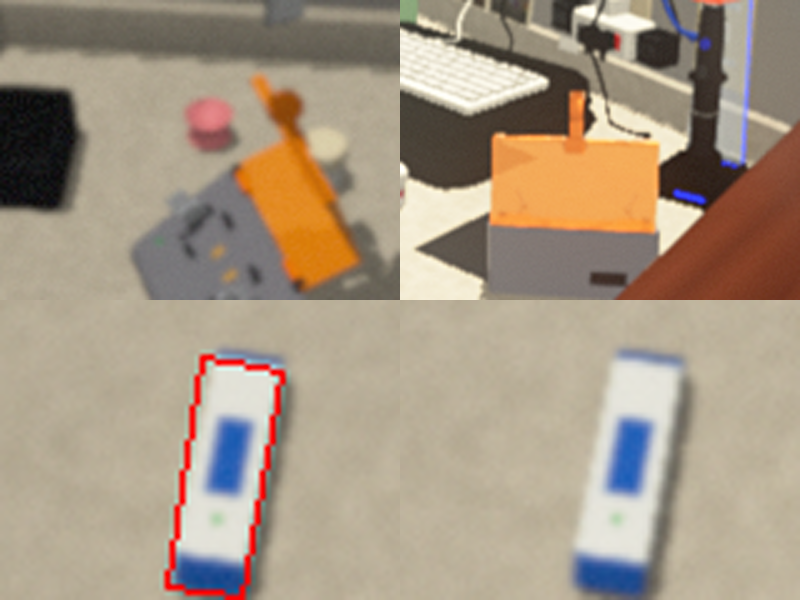

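The guard stands fully open against its stop and the bay is clear. The contour gives the pack's long axis a yaw of about 1.95. Now a wrist look at the bare bay.

```bash
python3 - <<'E'
from h import *
K,T=cal('wrist');np.savez('w2.npz',K=K,T=T)
a=save('wrist','w2.png');x,y,w,h=170,70,180,135
cv2.imwrite('pics/w2b.png',cv2.resize(a[y:y+h,x:x+w,::-1],(800,600),interpolation=cv2.INTER_CUBIC))
E
```

```text
(no output)
```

View pics/w2b.png

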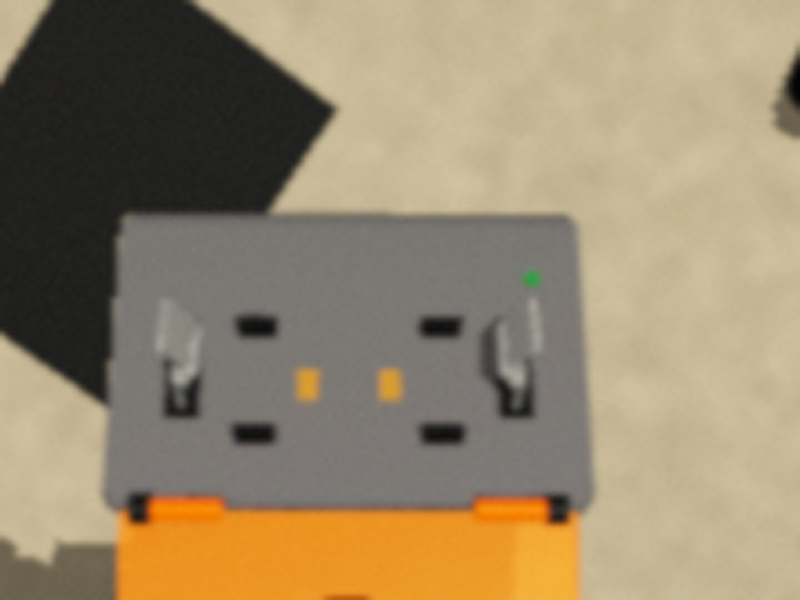

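The bay is clear. In the crop (origin (170,70), ×4.444) the stub tops are at (257,326), (441,326), (254,433) and (443,433), and the contacts are at (307,384) and (390,384).

```bash
python3 - <<'E'
from h import *
z=np.load('w2.npz');c=(z['K'],z['T']);k=800/180
W=lambda u,v:(170+u/k,70+v/k)
f=np.array([np.cos(-2.281),np.sin(-2.281),0]) 
s,co=np.sin(np.radians(35)),np.cos(np.radians(35))
X=f*co+[0,0,s];Zb=-f*s+[0,0,co];Y=np.cross(Zb,X)
print('X',X,'Y',Y,'Z',Zb)
O=np.array([.587,.031,.045])
def hit(uv,h):  # ray with plane at height h over the bed
    o,d=ray('wrist',W(*uv),c);return o+d*(((O+h*Zb-o)@Zb)/(d@Zb))
for it in range(3):
    O[:]=np.r_[(onplane('wrist',W(348.5,384.5),.045,c))[:2],.045]
print('O from contacts',O)
P=[hit(p,.007) for p in((257,326),(441,326),(254,433),(443,433))]
for p in P: print('stub',((p-O)@X).round(4),((p-O)@Y).round(4))
for p in((307,384),(390,384)): q=hit(p,0);print('cont',((q-O)@X).round(4),((q-O)@Y).round(4))
for p in((148,510),(560,510)): q=hit(p,.003);print('lug',q.round(4),((q-O)@X).round(4),((q-O)@Y).round(4))
E
```

```text
X [-0.53407748 -0.62110492  0.57357644] Y [ 7.58229099e-01 -6.51988215e-01  2.77555756e-17] Z [0.37396508 0.43490234 0.81915204]
O from contacts [0.57934851 0.02234975 0.045     ]
stub -0.0154 -0.0266
stub -0.0155 0.0269
stub 0.0193 -0.0266
stub 0.0192 0.0266
cont -0.0002 -0.0121
cont -0.0002 0.0121
lug [0.5162 0.0344 0.0711] 0.0412 -0.0558
lug [ 0.6032 -0.0403  0.071 ] 0.0411 0.059
```

```bash
python3 - <<'E'
from h import *
go((.459,.268,.20),(np.cos(.376),np.sin(.376),0))
a=cv2.imread('pics/s0.png')
print('jar',onplane('scene',(220,250),.038))
E
```

```text
shift cm [ 13.12 -25.17   6.52]
turn [ 0.002 -0.    -1.084]
jar [0.51596828 0.24758861 0.038     ]
```

Call:
jog_arm --commands '[{"dx":1.5,"dy":-3,"dz":0,"wx":0,"wy":0,"wz":-0.14,"claw":0.2},{"dx":3.5,"dy":-7,"dz":1,"wx":0,"wy":0,"wz":-0.28,"claw":0.2},{"dx":5.5,"dy":-11,"dz":2,"wx":0,"wy":0,"wz":-0.42,"claw":0.2},{"dx":7.5,"dy":-15,"dz":3.5,"wx":0,"wy":0,"wz":-0.56,"claw":0.2},{"dx":9.5,"dy":-19,"dz":5,"wx":0,"wy":0,"wz":-0.7,"claw":0.2},{"dx":11.5,"dy":-22.5,"dz":6,"wx":0,"wy":0,"wz":-0.84,"claw":0.2},{"dx":13,"dy":-25,"dz":6.5,"wx":0,"wy":0,"wz":-0.98,"claw":0.2},{"dx":13,"dy":-25,"dz":6.5,"wx":0,"wy":0,"wz":-1.08,"claw":0.2},{"dx":13,"dy":-25,"dz":6.5,"wx":0,"wy":0,"wz":-1.08,"claw":0.2},{"dx":13,"dy":-25,"dz":6.5,"wx":0,"wy":0,"wz":-1.08,"claw":0.2}]'

```text
time: 6.5
position: [0.459, 0.2656, 0.199]
ee_rot: [-0.0, 0.566, 0.825, -0.001]
ft_force: [0.1, 0.9, 0.2]
finger_gap: 0.0752
finger_force: 0.0
```

```bash
python3 - <<'E'
from h import *
print(tool()[0],robot.state()['time']);K,T=cal('wrist');np.savez('w3.npz',K=K,T=T)
a=save('wrist','w3.png')
cv2.imwrite('pics/w3b.png',cv2.resize(a[:300,:,::-1],(800,469),interpolation=cv2.INTER_CUBIC))
E
```

```text
[0.45895304 0.26559679 0.19900692] 6.5
```

View pics/w3b.png

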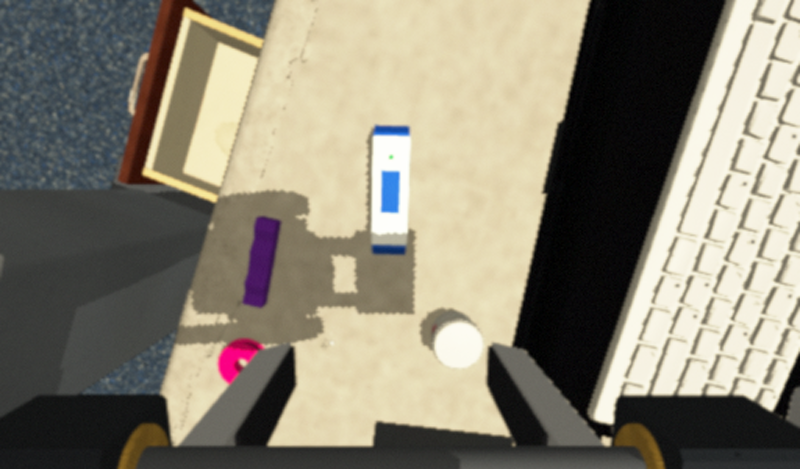

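The pack is almost aligned with the tool. In the display its ends are at y≈127 and y≈254, and its sides at x≈373 and x≈409. The jar and block are clear of the fingers.

```bash
python3 - <<'E'
from h import *
z=np.load('w3.npz');c=(z['K'],z['T']);k=1.5625
a=cv2.imread('pics/w3.png');hsv=cv2.cvtColor(a,cv2.COLOR_BGR2HSV)
m=((hsv[...,0]>100)&(hsv[...,0]<128)&(hsv[...,1]>120)).astype(np.uint8);m[:,:230]=0;m[:,270:]=0;m[:75]=0;m[170:]=0
n,l,s,cc=cv2.connectedComponentsWithStats(m)
for i in range(1,n):
    if s[i,4]>8: print(s[i],cc[i])
f=lambda u,v,h:onplane('wrist',(u/k,v/k),h,c)
A,B=f(392.5,126,.0125),f(388.5,254,.0125);print('ends',A,B,np.linalg.norm(A-B),'mid',(A+B)/2,'yaw',np.arctan2(*(A-B)[1::-1]))
for v in(140,240):
    print('width',[ (f(u,v,.024)).round(4) for u in((374,410) if v==140 else (373,407.5))])
L,Rr=(f(374,140,.024)+f(373,240,.024))/2,(f(410,140,.024)+f(407.5,240,.024))/2
print(np.linalg.norm(L-Rr),(L+Rr)/2)
E
```

```text
[239  81  23   6 112] [250.30357143  83.24107143]
[244 110  11  26 262] [249.41603053 122.55725191]
[239 157  20   5  91] [247.95604396 159.1978022 ]
ends [0.42064594 0.36889297 0.0125    ] [0.4508446  0.28232796 0.0125    ] 0.0916812999941614 mid [0.43574527 0.32561047 0.0125    ] yaw 1.9064509367501754
width [array([0.4124, 0.3544, 0.024 ]), array([0.4358, 0.3634, 0.024 ])]
width [array([0.4361, 0.2893, 0.024 ]), array([0.4596, 0.2983, 0.024 ])]
0.02509108877200581 [0.43597049 0.32637922 0.024     ]
```

```bash
python3 - <<'E'
from h import *
go((.4358,.3258,.004),(np.cos(.336),np.sin(.336),0))
E
```

```text
shift cm [6.470e+00 1.000e-02 1.953e+01]
turn [-0.001  0.     0.032]
```

Call:
jog_arm --commands '[{"dx":4,"dy":0,"dz":2,"wx":0,"wy":0,"wz":0.03,"claw":0.3},{"dx":6.5,"dy":0,"dz":5,"wx":0,"wy":0,"wz":0.03,"claw":0.3},{"dx":6.5,"dy":0,"dz":9,"wx":0,"wy":0,"wz":0.03,"claw":0.4},{"dx":6.5,"dy":0,"dz":13,"wx":0,"wy":0,"wz":0.03,"claw":0.4},{"dx":6.5,"dy":0,"dz":16,"wx":0,"wy":0,"wz":0.03,"claw":0.4},{"dx":6.5,"dy":0,"dz":18,"wx":0,"wy":0,"wz":0.03,"claw":0.4},{"dx":6.5,"dy":0,"dz":19.5,"wx":0,"wy":0,"wz":0.03,"claw":0.4},{"dx":6.5,"dy":0,"dz":19.5,"wx":0,"wy":0,"wz":0.03,"claw":0.4}]'

```text
time: 7.35
position: [0.435, 0.3257, 0.0034]
ee_rot: [-0.001, 0.577, 0.817, -0.001]
ft_force: [-0.3, 0.9, -0.2]
finger_gap: 0.0566
finger_force: 0.0
```

Call:
jog_arm --commands '[{"dx":0,"dy":0,"dz":0,"wx":0,"wy":0,"wz":0,"claw":0.6},{"dx":0,"dy":0,"dz":0,"wx":0,"wy":0,"wz":0,"claw":1},{"dx":0,"dy":0,"dz":0,"wx":0,"wy":0,"wz":0,"claw":1},{"dx":0,"dy":0,"dz":0,"wx":0,"wy":0,"wz":0,"claw":1},{"dx":0,"dy":0,"dz":0,"wx":0,"wy":0,"wz":0,"claw":1}]'

```text
time: 7.85
position: [0.4357, 0.3268, 0.0055]
ee_rot: [0.0, 0.576, 0.817, 0.0]
ft_force: [-0.5, -1.3, 4.5]
finger_gap: 0.0257
finger_force: 30.0
```

Call:
jog_arm --commands '[{"dx":0,"dy":0,"dz":-2,"wx":0,"wy":0,"wz":0,"claw":1},{"dx":0,"dy":0,"dz":-6,"wx":0,"wy":0,"wz":0,"claw":1},{"dx":0,"dy":0,"dz":-10,"wx":0,"wy":0,"wz":0,"claw":1},{"dx":0,"dy":0,"dz":-14,"wx":0,"wy":0,"wz":0,"claw":1},{"dx":0,"dy":0,"dz":-17,"wx":0,"wy":0,"wz":0,"claw":1},{"dx":0,"dy":0,"dz":-17,"wx":0,"wy":0,"wz":0,"claw":1}]'

```text
time: 8.45
position: [0.4368, 0.3275, 0.1792]
ee_rot: [0.001, 0.576, 0.817, 0.003]
ft_force: [-0.3, -0.6, -2.3]
finger_gap: 0.0254
finger_force: 30.0
```

```bash
cat >> h.py <<'E'
O=np.array([.5793,.0223,.045]);_f=np.array([np.cos(-2.281),np.sin(-2.281),0]);_s,_c=np.sin(np.radians(35)),np.cos(np.radians(35))
X=_f*_c+[0,0,_s];Zb=-_f*_s+[0,0,_c];Y=np.cross(Zb,X)
def bay(p): return np.array([(p-O)@X,(p-O)@Y,(p-O)@Zb])*1000
E
python3 - <<'E'
from h import *
print(robot.state()['finger_gap'],robot.state()['ft_force'])
print(tool()[0]);go(O+Zb*.11,-X,-Zb)
E
```

```text
0.02541838641042484 [-0.25944585 -0.63435017 -2.32125681]
[0.4367524  0.32746502 0.17924317]
shift cm [-30.41   8.64   4.42]
turn [ 0.604 -0.158 -0.502]
```

Call:
jog_arm --commands '[{"dx":-3,"dy":0.9,"dz":-1,"wx":0.075,"wy":-0.02,"wz":-0.063,"claw":1},{"dx":-6,"dy":1.8,"dz":-2,"wx":0.15,"wy":-0.04,"wz":-0.126,"claw":1},{"dx":-9,"dy":2.7,"dz":-2,"wx":0.225,"wy":-0.06,"wz":-0.188,"claw":1},{"dx":-12,"dy":3.5,"dz":-2,"wx":0.3,"wy":-0.08,"wz":-0.25,"claw":1},{"dx":-15,"dy":4.4,"dz":-2,"wx":0.375,"wy":-0.1,"wz":-0.313,"claw":1},{"dx":-18,"dy":5.2,"dz":-1.5,"wx":0.45,"wy":-0.12,"wz":-0.376,"claw":1},{"dx":-21,"dy":6.1,"dz":-1,"wx":0.53,"wy":-0.14,"wz":-0.44,"claw":1},{"dx":-24,"dy":6.9,"dz":0,"wx":0.604,"wy":-0.158,"wz":-0.502,"claw":1},{"dx":-27,"dy":7.7,"dz":1.5,"wx":0.604,"wy":-0.158,"wz":-0.502,"claw":1},{"dx":-30.4,"dy":8.6,"dz":3,"wx":0.604,"wy":-0.158,"wz":-0.502,"claw":1},{"dx":-30.4,"dy":8.6,"dz":3,"wx":0.604,"wy":-0.158,"wz":-0.502,"claw":1},{"dx":-30.4,"dy":8.6,"dz":3,"wx":0.604,"wy":-0.158,"wz":-0.502,"claw":1}]'

```text
time: 9.65
position: [0.6181, 0.0685, 0.1433]
ee_rot: [-0.108, 0.331, 0.893, -0.285]
ft_force: [-0.4, 1.7, -0.6]
finger_gap: 0.0258
finger_force: 30.0
```

```bash
python3 - <<'E'
from h import *
s=robot.state();print(s['q'].round(2),s['finger_gap'],s['time'])
p,r=tool();print('tcp bay mm',bay(p));go(O+Zb*.06,-X,-Zb)
a=save('scene','s2.png');b=save('side','d2.png');w=save('wrist','w4.png')
K,T=cal('wrist');np.savez('w4.npz',K=K,T=T)
z=lambda i,x,y,w,h:cv2.resize(i[y:y+h,x:x+w,::-1],(400,300),interpolation=cv2.INTER_CUBIC)
cv2.imwrite('pics/z2.png',np.vstack([np.hstack([z(a,180,85,120,90),z(b,250,125,160,120)]),np.hstack([z(w,0,0,512,384),z(w,150,180,200,150)])]))
E
```

```text
[ 0.2   0.84  0.95 -0.37  1.84 -0.67] 0.025770708756977505 9.65
tcp bay mm [  6.95906758  -0.67498115 115.1294137 ]
shift cm [-0.09  0.74  5.51]
turn [-0.008 -0.004  0.001]
```

View pics/z2.png

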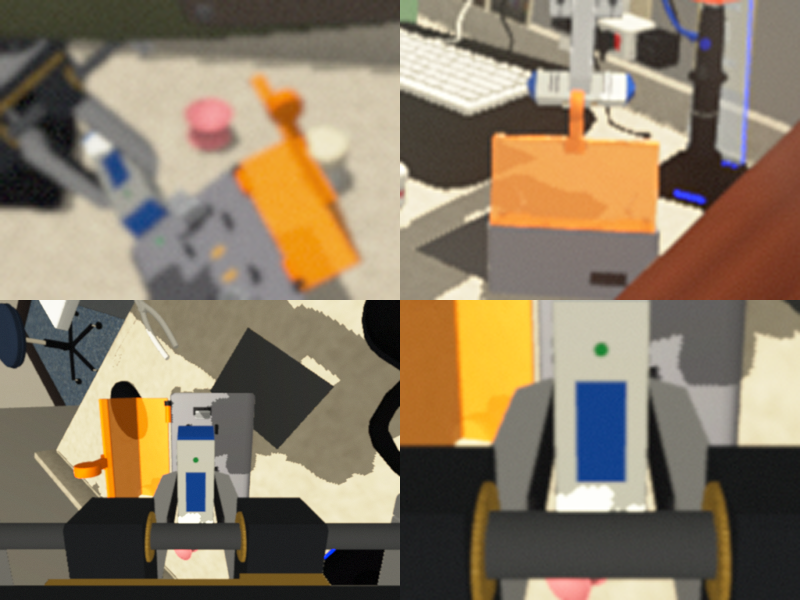

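The pack is held level and square. The guard is still open and the hand is clear of it. Descending with the correction.

Call:
jog_arm --commands '[{"dx":0,"dy":0.4,"dz":2.5,"wx":-0.008,"wy":-0.004,"wz":0,"claw":1},{"dx":-0.1,"dy":0.7,"dz":5,"wx":-0.008,"wy":-0.004,"wz":0,"claw":1},{"dx":-0.1,"dy":0.7,"dz":7,"wx":-0.008,"wy":-0.004,"wz":0,"claw":1},{"dx":-0.1,"dy":0.7,"dz":7,"wx":-0.008,"wy":-0.004,"wz":0,"claw":1},{"dx":-0.1,"dy":0.7,"dz":7,"wx":-0.008,"wy":-0.004,"wz":0,"claw":1}]'

```text
time: 10.3
position: [0.5968, 0.0428, 0.0849]
ee_rot: [-0.103, 0.331, 0.895, -0.281]
ft_force: [0.9, 0.1, -0.2]
finger_gap: 0.0261
finger_force: 30.0
```

```bash
python3 - <<'E'
from h import *
s=robot.state();print(s['finger_gap'],s['time'],s['ft_force'])
p,r=tool();print('tcp bay mm',bay(p));go(O+Zb*.004,-X,-Zb)
w=save('wrist','w5.png');K,T=cal('wrist');np.savez('w5.npz',K=K,T=T)
cv2.imwrite('pics/w5b.png',cv2.resize(w[80:290,120:400,::-1],(800,600),interpolation=cv2.INTER_CUBIC))
for q in ([-19,-27,7],[19,-27,7],[-15.5,-21,7],[15.5,-21,7],[0,-48.5,34]): print(q,(proj('wrist',O+np.c_[X,Y,Zb]@np.array(q)/1e3)-[120,80])*800/280)
E
```

```text
0.026132825498254984 10.3 [ 0.93861193  0.1056619  -0.24017614]
tcp bay mm [ 0.81262933 -0.1515522  48.17313245]
shift cm [-0.    0.07  4.42]
turn [0.002 0.003 0.001]
[-19, -27, 7] [447.07480756 278.7639584 ]
[19, -27, 7] [296.86465876 278.8968137 ]
[-15.5, -21, 7] [432.85963896 301.96878916]
[15.5, -21, 7] [311.09915507 302.08644568]
[0, -48.5, 34] [372.4667477  204.48353564]
```

View pics/w5b.png

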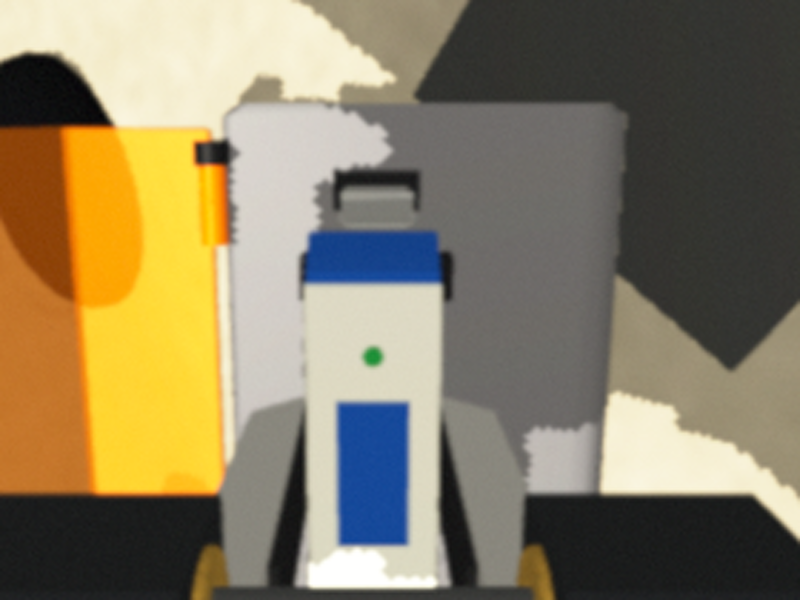

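The pack lines up with the near clip and stubs to about 0.9 mm. It should go a touch downhill, i.e. tool +y, and then down.

Call:
jog_arm --commands '[{"dx":0,"dy":0.08,"dz":1,"wx":0,"wy":0,"wz":0,"claw":1},{"dx":0,"dy":0.08,"dz":2,"wx":0,"wy":0,"wz":0,"claw":1},{"dx":0,"dy":0.08,"dz":2.5,"wx":0,"wy":0,"wz":0,"claw":1},{"dx":0,"dy":0.08,"dz":3,"wx":0,"wy":0,"wz":0,"claw":1},{"dx":0,"dy":0.08,"dz":3.4,"wx":0,"wy":0,"wz":0,"claw":1},{"dx":0,"dy":0.08,"dz":3.7,"wx":0,"wy":0,"wz":0,"claw":1}]'

```text
time: 10.95
position: [0.5828, 0.0263, 0.0527]
ee_rot: [-0.104, 0.331, 0.895, -0.282]
ft_force: [-0.6, 0.9, -1.6]
finger_gap: 0.0255
finger_force: 30.0
```

```bash
python3 - <<'E'
from h import *
s=robot.state();print(s['finger_gap'],s['ft_force']@np.c_[X,Y,Zb],s['wrist_torque'])
p,r=tool();print('tcp bay mm',bay(p));go(O+Zb*.004,-X,-Zb)
E
```

```text
0.025483844546985296 [-1.12703983 -1.02397275 -1.17720894] [ 0.34234265 -0.19799998 -0.00911369]
tcp bay mm [0.06306035 0.02570743 9.35658328]
shift cm [0.   0.01 0.54]
turn [0.001 0.002 0.001]
```

Call:
jog_arm --commands '[{"dx":0,"dy":0,"dz":0.2,"wx":0,"wy":0,"wz":0,"claw":1},{"dx":0,"dy":0,"dz":0.4,"wx":0,"wy":0,"wz":0,"claw":1},{"dx":0,"dy":0,"dz":0.5,"wx":0,"wy":0,"wz":0,"claw":1},{"dx":0,"dy":0,"dz":0.55,"wx":0,"wy":0,"wz":0,"claw":1},{"dx":0,"dy":0,"dz":0.55,"wx":0,"wy":0,"wz":0,"claw":1}]'

```text
time: 11.45
position: [0.5817, 0.0246, 0.0499]
ee_rot: [-0.103, 0.331, 0.895, -0.281]
ft_force: [2.1, 5.3, 10.5]
finger_gap: 0.0255
finger_force: 30.0
```

```bash
python3 - <<'E'
from h import *
s=robot.state();print(s['finger_gap'],s['ft_force']@np.c_[X,Y,Zb],s['wrist_torque'])
p,r=tool();print('tcp bay mm',bay(p));go(O+Zb*.004,-X,-Zb)
E
```

```text
0.02552662222504502 [ 1.62932744 -1.89144569 11.65580318] [ 0.37804589  0.46387736 -0.41609018]
tcp bay mm [0.07440489 0.36703556 5.88105915]
shift cm [0.04 0.01 0.19]
turn [0.003 0.003 0.   ]
```

Call:
jog_arm --commands '[{"dx":0,"dy":0,"dz":0.1,"wx":0,"wy":0,"wz":0,"claw":1},{"dx":0,"dy":0,"dz":0.2,"wx":0,"wy":0,"wz":0,"claw":1},{"dx":0,"dy":0,"dz":0.2,"wx":0,"wy":0,"wz":0,"claw":1}]'

```text
time: 11.75
position: [0.5818, 0.0244, 0.0498]
ee_rot: [-0.101, 0.331, 0.895, -0.28]
ft_force: [2.8, 11.2, 21.3]
finger_gap: 0.026
finger_force: 30.0
```

```bash
python3 - <<'E'
from h import *
s=robot.state();print(s['finger_gap'],s['ft_force']@np.c_[X,Y,Zb],s['wrist_torque'])
p,r=tool();print('tcp bay mm',bay(p));go(O+Zb*.004,-X,-Zb)
E
```

```text
0.02602844653752313 [ 3.7926495  -5.16720256 23.40288197] [ 0.42903179  1.02837927 -0.66882417]
tcp bay mm [0.11770673 0.49216222 5.77439263]
shift cm [0.05 0.01 0.18]
turn [ 0.005  0.005 -0.   ]
```

Push of 23 N with no further travel, and the TCP height matches its height above the pack's underside at the grasp, so the pack appears seated. Releasing and backing out along the bed normal.

Call:
jog_arm --commands '[{"dx":0,"dy":0,"dz":-0.3,"wx":0,"wy":0,"wz":0,"claw":1},{"dx":0,"dy":0,"dz":-0.3,"wx":0,"wy":0,"wz":0,"claw":0.58},{"dx":0,"dy":0,"dz":-0.3,"wx":0,"wy":0,"wz":0,"claw":0.58},{"dx":0,"dy":0,"dz":-0.3,"wx":0,"wy":0,"wz":0,"claw":0.58},{"dx":0,"dy":0,"dz":-0.3,"wx":0,"wy":0,"wz":0,"claw":0.58},{"dx":0,"dy":0,"dz":-2,"wx":0,"wy":0,"wz":0,"claw":0.58},{"dx":0,"dy":0,"dz":-5,"wx":0,"wy":0,"wz":0,"claw":0.58},{"dx":0,"dy":0,"dz":-9,"wx":0,"wy":0,"wz":0,"claw":0.58},{"dx":0,"dy":0,"dz":-13,"wx":0,"wy":0,"wz":0,"claw":0.58},{"dx":0,"dy":0,"dz":-13,"wx":0,"wy":0,"wz":0,"claw":0.58}]'

```text
time: 12.75
position: [0.6308, 0.0818, 0.1578]
ee_rot: [-0.1, 0.331, 0.895, -0.28]
ft_force: [-0.5, 0.4, -0.2]
finger_gap: 0.0393
finger_force: 0.0
```

```bash
python3 - <<'E'
from h import *
s=robot.state();print(s['finger_gap'],s['time'],s['ft_force'],bay(tool()[0]))
a=save('scene','s3.png');b=save('side','d3.png');w=save('wrist','w6.png')
z=lambda i,x,y,w,h,W,H:cv2.resize(i[y:y+h,x:x+w,::-1],(W,H),interpolation=cv2.INTER_CUBIC)
cv2.imwrite('pics/z3.png',np.vstack([np.hstack([z(a,190,115,100,75,400,300),z(b,250,125,160,120,400,300)]),z(w,150,90,240,90,800,300)]))
E
```

```text
0.03933182028529583 12.75 [-0.51119563  0.44262639 -0.17415327] [  0.27401264   0.25406341 137.52674233]
```

View pics/z3.png

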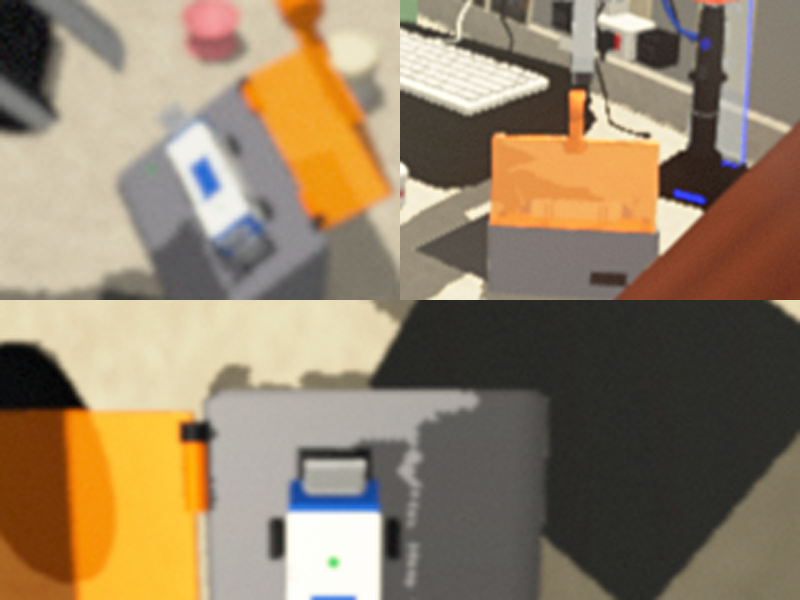

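The near clip sits over the pack's end, the pack lies between the stubs, and the guard is open. To check flatness at both ends I'll press lightly with shut fingers near each end and read the contact heights.

Call:
jog_arm --commands '[{"dx":-2.8,"dy":0,"dz":3,"wx":0,"wy":0,"wz":0,"claw":1},{"dx":-2.8,"dy":0,"dz":6,"wx":0,"wy":0,"wz":0,"claw":1},{"dx":-2.8,"dy":0,"dz":9,"wx":0,"wy":0,"wz":0,"claw":1},{"dx":-2.8,"dy":0,"dz":10.5,"wx":0,"wy":0,"wz":0,"claw":1},{"dx":-2.8,"dy":0,"dz":11,"wx":0,"wy":0,"wz":0,"claw":1},{"dx":-2.8,"dy":0,"dz":11.3,"wx":0,"wy":0,"wz":0,"claw":1},{"dx":-2.8,"dy":0,"dz":11.5,"wx":0,"wy":0,"wz":0,"claw":1},{"dx":-2.8,"dy":0,"dz":11.5,"wx":0,"wy":0,"wz":0,"claw":1}]'

```text
time: 13.7
position: [0.6103, 0.0144, 0.0646]
ee_rot: [-0.098, 0.331, 0.896, -0.278]
ft_force: [14.0, 27.8, 41.6]
finger_gap: 0.0006
finger_force: 25.9
```

```bash
cat > st.py <<'E'
from h import *
s=robot.state();print(s['finger_gap'],s['time'],'F bay',(s['ft_force']@np.c_[X,Y,Zb]).round(1),'bay',bay(tool()[0]).round(1))
E
python3 st.py
```

```text
0.0006187001030574166 13.7 F bay [-0.9 -7.6 51.4] bay [-0.4 28.7 24.2]
```

Call:
jog_arm --commands '[{"dx":0,"dy":0,"dz":-2,"wx":0,"wy":0,"wz":0,"claw":1},{"dx":2.8,"dy":0,"dz":-2,"wx":0,"wy":0,"wz":0,"claw":1},{"dx":5.6,"dy":0,"dz":-2,"wx":0,"wy":0,"wz":0,"claw":1},{"dx":5.6,"dy":0,"dz":-1,"wx":0,"wy":0,"wz":0,"claw":1},{"dx":5.6,"dy":0,"dz":-0.5,"wx":0,"wy":0,"wz":0,"claw":1},{"dx":5.6,"dy":0,"dz":-0.15,"wx":0,"wy":0,"wz":0,"claw":1},{"dx":5.6,"dy":0,"dz":-0.1,"wx":0,"wy":0,"wz":0,"claw":1},{"dx":5.6,"dy":0,"dz":-0.1,"wx":0,"wy":0,"wz":0,"claw":1}]'

```text
time: 14.5
position: [0.5663, 0.0519, 0.0648]
ee_rot: [-0.102, 0.331, 0.896, -0.279]
ft_force: [-4.4, 37.5, 49.8]
finger_gap: 0.0007
finger_force: 27.8
```

```bash
python3 st.py
```

```text
0.0007161778926985099 14.5 F bay [  7.6 -27.8  55.5] bay [ -0.1 -29.2  24.2]
```

Both ends read 24.2 mm above the bed, so the pack is flat and seated. Backing away clear of everything.

Call:
jog_arm --commands '[{"dx":0,"dy":0,"dz":-1,"wx":0,"wy":0,"wz":0,"claw":1},{"dx":0,"dy":0,"dz":-4,"wx":0,"wy":0,"wz":0,"claw":1},{"dx":0,"dy":0,"dz":-8,"wx":0,"wy":0,"wz":0,"claw":1},{"dx":0,"dy":0,"dz":-12,"wx":0,"wy":0,"wz":0,"claw":1},{"dx":4,"dy":0,"dz":-14,"wx":0,"wy":0,"wz":0,"claw":1},{"dx":4,"dy":0,"dz":-14,"wx":0,"wy":0,"wz":0,"claw":1},{"dx":4,"dy":0,"dz":-14,"wx":0,"wy":0,"wz":0,"claw":1}]'

```text
time: 15.2
position: [0.5866, 0.1347, 0.1737]
ee_rot: [-0.104, 0.331, 0.895, -0.282]
ft_force: [-0.1, -0.2, -0.8]
finger_gap: -0.0
finger_force: 0.0
```

```bash
python3 st.py; python3 - <<'E'
from h import *
a=save('scene','s4.png').astype(int);b=save('side','d4.png').astype(int)
for n,i,o,(x,y,w,h) in(('guard scene',a,'s1',(235,105,60,65)),('guard side',b,'d1',(285,165,70,50))):
    p=cv2.imread(f'pics/{o}.png')[:,:,::-1].astype(int)
    print(n,np.abs(i-p)[y:y+h,x:x+w].mean().round(1))
c=cv2.imread('pics/s3.png')[:,:,::-1].astype(int);print('pack moved since release?',np.abs(a-c)[140:185,225:262].mean().round(1))
E
```

```text
-8.926492658811074e-06 15.2 F bay [-0.3  0.  -0.8] bay [  0.2 -67.8 157. ]
guard scene 29.0
guard side 3.4
pack moved since release? 10.4
```

```bash
python3 - <<'E'
from h import *
for f in('s3','s4'):
    hsv=cv2.cvtColor(cv2.imread(f'pics/{f}.png'),cv2.COLOR_BGR2HSV)
    m=((hsv[...,0]>100)&(hsv[...,0]<128)&(hsv[...,1]>120)).astype(np.uint8);m[:140]=0;m[180:]=0;m[:,:225]=0;m[:,265:]=0
    n,l,s,c=cv2.connectedComponentsWithStats(m);print(f,[(s[i,4],c[i].round(1)) for i in range(1,n) if s[i,4]>5])
print(robot.hand_in())
E
```

```text
s3 [(np.int32(25), array([240.9, 159.1])), (np.int32(6), array([252.8, 171. ]))]
s4 [(np.int32(26), array([240.9, 159.2]))]
the job is handed in; nothing more can be done
None
```

The job is handed in: the guard stands open on its own and the pack lies flat between the stubs (24.2 mm above the bed near both ends), with the arm clear at 15.2 s; I saw the near clip snapped over its end, but the far clip only from the matching height.

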